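Let the cedar balls out into the shoe box

TASK

Press the red paddle of the cedar-ball dispenser down with the fingertips so that the far end of the rocker lifts the blue gate, and keep it down until both cedar balls have rolled into the open clear shoe box. Then let the paddle come back up so the gate is shut again. Handle nothing else: do not touch the balls, gate, chute or shoe boxes, and leave everything lying about where it is.

Things in the scene. Friction and masses are not known exactly. Their poses are not given: they have to be found in the camera images.
- dispenser: Fixed cedar-ball dispenser, about 300 x 250 x 265 mm high. Origin: on the work surface directly below the rocker's pivot. Axes: the red paddle is on the -x side, the chute on the +x side (centre line at x = 120 mm), z up; the chute falls towards -y. A dark wooden base 12 mm thick spans x -50 to 155, y -75 to 115 mm; two steel cheeks (x -15 to 15, y -20 to 20 mm) rise to 260 mm and carry the pivot at 246 mm. Its place varies, and it is turned by up to 0.25 rad.
- chute: Fixed pale wooden chute of the dispenser, same origin and axes as the dispenser. Runs along y from y = 115 (upper, closed end) down to -135 mm (open end over the shoe box), slope 0.21 rad (12 degrees), 46 mm wide inside, walls 22 mm high, floor 200 mm above the work surface at the gate (y = 0).
- rocker (a joint): Angle of the rocker (rad), an aluminium bar along the dispenser's x axis on a level pivot 246 mm up. 0: level, gate shut (rest); grows as the paddle goes down and the gate up, stop at 0.42. The balls pass under the gate from about 0.32. A spring returns it: about 2 N at the paddle centre to start, 4 N at the stop.
- paddle (a point): Centre of the top face of the red paddle, a plate 40 mm (dispenser x) by 50 mm (dispenser y), 6 mm thick, level at rest with its top 254 mm above the work surface, 120 mm from the pivot. Pressed fully it goes down about 49 mm, tilting with the rocker. Axes as the dispenser's when at rest. The space above it is free, and below it down to the work surface but for small loose things under 40 mm high.
- gate (a point): Middle of the lower edge of the blue gate, a plate 42 x 5 x 50 mm, fixed to the rocker's far end 120 mm from the pivot and standing across the chute. At rest this edge is 6 mm above the chute's floor, 206 mm above the work surface.
- shoebox: Fixed stack of two clear plastic shoe boxes, each 200 mm (its x) by 330 mm (its y): the lower one 75 mm high and full, the upper one empty and open at the top, inner floor 79 mm and rim 160 mm above the work surface, walls 4 mm; its lid hangs down the +x side. Origin: on the work surface at the middle of the long side that has no lid (the side nearer the robot); the stack spans x 0 to 200, y -165 to 165 mm, z up. The chute's low end reaches just over its +y edge.
- ball_a_center (a point): Centre of a pale cedar ball, 38 mm diameter, 12 g; waits in the chute against the gate, ahead of the other.
- ball_b_center (a point): Centre of a reddish cedar ball, 38 mm diameter, 12 g; waits in the chute behind the pale ball. Rolling out and into the box takes both about 1 s once the gate is up.
- ball_a: The pale ball as a solid (its origin turns with it; use the centre).
- ball_b: The reddish ball as a solid (its origin turns with it; use the centre).
- ring_dish: White ceramic ring dish, 100 mm across, 25 mm high, loose; origin at the centre of its underside. Leave alone.
- shoe_horn: Stainless shoe horn lying flat, 170 x 42 x 6 mm, long side along its x, loose; origin near its middle, underside. Leave alone.
- hat_form: Pale wooden hat form, round, 172 mm across, 130 mm high, loose; origin at the centre of its underside. Leave alone.
- hair_pick: Black plastic hair pick lying flat, 168 x 60 x 8 mm, long side along its x, loose; origin near its middle, underside. Leave alone.
- polish_tin: Black shoe-polish tin, 70 mm across, 30 mm high, loose; origin at the centre of its underside. Leave alone.
- shoe_brush: Wooden shoe brush, 50 x 160 x 40 mm, long side along its y, loose; origin at the centre of its underside. Leave alone.
Mind the look-alikes: they are no part of the job. Of the things that look like the ball_b, the smaller one is meant.

How it is judged:
On the way, in this order (a step that is already met when the one before it is completed fails the run):
1. the fingers press the rocker's paddle down and the gate starts to rise (value of joint rocker above 0.12 rad and contact force between the fingers and rocker_c1 above 0.3 N), for 0.05 s.
2. both balls lie in the open shoe box while the paddle is still held down by the fingers (x of ball_a_center in the frame of shoebox between 0 and 0.2 m and y of ball_a_center in the frame of shoebox between -0.165 and 0.165 m and z of ball_a_center in the frame of shoebox between 0.08 and 0.14 m and x of ball_b_center in the frame of shoebox between 0 and 0.2 m and y of ball_b_center in the frame of shoebox between -0.165 and 0.165 m and z of ball_b_center in the frame of shoebox between 0.08 and 0.14 m and value of joint rocker above 0.2 rad and contact force between the fingers and rocker_c1 above 0.3 N), for 0.1 s.
At the end, for the whole second after the job is handed in: Both ball centres are within the open shoe box (inside its outline, 80 to 140 mm above the work surface) and the rocker is back within 0.05 rad of level, gate shut (x of ball_a_center in the frame of shoebox between 0 and 0.2 m and y of ball_a_center in the frame of shoebox between -0.165 and 0.165 m and z of ball_a_center in the frame of shoebox between 0.08 and 0.14 m and x of ball_b_center in the frame of shoebox between 0 and 0.2 m and y of ball_b_center in the frame of shoebox between -0.165 and 0.165 m and z of ball_b_center in the frame of shoebox between 0.08 and 0.14 m and value of joint rocker below 0.05 rad); the robot touches nothing.
It fails at once if a ball is touched by the robot (contact force between any of the fingers, the arm and ball_a above 0.5 N or contact force between any of the fingers, the arm and ball_b above 0.5 N).
It fails at once if the gate or the chute is touched by the robot (over 0.5 N) (contact force between any of the fingers, the arm and rocker_c2 above 0.5 N or contact force between any of the fingers, the arm and chute above 0.5 N).
It fails at once if the shoe boxes are touched by the robot (over 0.5 N) (contact force between any of the fingers, the arm and shoebox above 0.5 N).
It fails at once if a ball is lifted above its chute or falls outside the box (height (world z) of any of ball_a_center, ball_b_center above 0.265 m or height (world z) of any of ball_a_center, ball_b_center below 0.07 m).
It fails at once if a bystander is moved more than 20 mm (distance of any of ring_dish, shoe_horn, hat_form, hair_pick, polish_tin, shoe_brush from where it was at the start of the episode above 0.02 m).
It also fails if it takes over 37 s, if anything falls off the work surface, if the arm or the gripper's body presses on something with over 40 N, if the wrist force passes 120 N, or if a joint passes its speed limit or range.

ROBOT

A 6-joint arm with a two-finger parallel gripper is mounted at the origin on the work surface. World frame = base frame: x ahead of the robot, y to its left, z up, the work surface at z = 0. Lengths are in m, angles in rad, forces in N, time in s.
With the tool pointing down it reaches from about 0.275 to 0.825 m from the base axis. Payload 4.9 kg.
Tool frame: the origin (TCP) lies at the very end of the fingers, on their centre line; the grasp point (between the pads) lies 19 mm behind it; z points along the fingers, y is the line along which they close (so a half turn about z gives the same grasp; the last joint's range is limited). The gripper opens to 85 mm and grips with 20 to 120 N. Pads are 22 mm wide; open, the fingers measure 114 mm over their backs; the gripper's body (76 mm by 85 mm) begins 54 mm behind the grasp point. The pads swing forward as they close: fully open they stand 13 mm farther back than shut.
Start: joints at [1.18, 0.326, -0.193, 1.052, 0, 1.437], TCP at [0.14, 0.532, 0.21] pointing down, gripper open.
Joint ranges: [-2.65, 2.65], [-0.97, 1.79], [-1.3, 1.35], [-1.93, 2.1], [-1.47, 1.37], [-3.14, 3.14]. Speed limits (rad/s): [2.57, 2.57, 3.14, 3.14, 3.14, 3.14].

INTERFACE

Orientations are given as a rotation vector (axis times angle).
In Python, from rig import move_ptp, move_linear, movej, command_gripper, hold, ik, observe, capture, camera_info, PlanningError, finish_job, look_for gives the robot as it stands. Calls block until the motion is done:
- move_ptp(position, orientation): joint-space move of the TCP to a pose.
- move_linear(position, ori=None, rate=0.15): straight line of the TCP; ori=None keeps the orientation; rate is the mean speed in m/s.
- movej(angles): joint-space move.
- command_gripper(opening, newtons=None): opening from 0.0 (shut) to 1.0 (fully open); newtons is the grip in N (None keeps the last); returns when the fingers have stopped.
- hold(seconds).
- ik(position, orientation): joint angles nearest the present ones, or None.
- observe(): the state.
- capture(name): name is "scene" or "side" or "wrist"; returns the picture (400x640x3 uint8, red, green, blue); there is no depth.
- camera_info(name): a dict with "K" (3x3 intrinsics, pixels), "distortion" ([k1, k2, p1, p2, k3] as OpenCV has them; the pictures are not rectified), "origin" and "rotation" of the camera in the world. Camera axes: x right, y up, looking along -z (the intrinsics and any distortion apply to the point x, -y, -z); pixel columns grow to the right and rows downward; lengths in m; the calibration is good to about 2 mm. A picture is of the moment at which its call begins: read the wrist's pose just before it. camera_info takes no time and is no camera call; for the wrist camera it gives the pose at the moment of the call.
A pose or a line that the arm cannot do raises PlanningError and nothing moves.
- finish_job(): hands the job in; it is judged then, once.
Trained networks look in the newest picture that a camera, given by its name, has taken for a name from the list of things; names that differ only in an ending like _2 or _b are one class to them, and where a whole thing is asked for, a point or a joint stands for the part that bears it (a point fixed in the world has none). Each returns a list of dicts, best first, with "confidence" (0 to 1); they miss things now and then, are a little off and sometimes report something else, mostly with a low value. They report only what shows in the picture. A call takes as long as a camera call. They do not tell look-alikes from the thing itself.
- look_for(camera, query): "extent" ([left, top, width, height] in pixels, round what is visible of it).
The state is a dict: "t": time; "joint_positions": joint angles; "joint_vel": joint speeds; "effort": joint torques, N m; "tcp_pos": TCP position; "tcp_rot": TCP orientation; "contact_force": force on the tool from outside, world axes, zero at the start; "wrist_torque": the same for the moment, N m; "finger_gap": opening from 0.0 (shut) to 1.0 (fully open); "grasp_force": force on a finger pad.
Only numpy, scipy, OpenCV 4.12 (cv2) and the standard library are available. Lean on these libraries where they do the work, as an engineer would, in place of code of your own. Each camera call takes 0.05 s, during which the arm holds its last target. There are 200 camera calls.

## Working session

There is one attempt and no reset: what is moved stays moved. The work goes in short steps, each a Python script; the robot and the scene stay as the last script left them, time stands still between calls to the robot, and variables do not carry over. Pictures are saved under pics/ and viewed, at most 10 in all, crops included, and the job is handed in when it is done.

```bash
mkdir -p pics; python3 - <<'E'
from rig import *
import cv2
for c in("scene","side"):
    im=capture(c); cv2.imwrite(f"pics/{c}0.png",im[:,:,::-1])
    for q in("paddle","gate","chute","shoebox","ball_a","dispenser"):
        print(c,q,[(d["extent"],round(d["confidence"],2)) for d in look_for(c,q)][:3])
    i=camera_info(c);print(i)
print(observe())
E
```

```text
scene paddle [([315.9, 147.9, 72.3, 43.6], 0.82), ([286.0, 210.2, 99.9, 118.8], 0.41)]
scene gate [([316.8, 147.5, 70.6, 48.3], 0.96), ([343.5, 114.0, 42.0, 41.6], 0.17)]
scene chute [([352.4, 161.7, 49.5, 67.8], 0.59), ([346.7, 113.6, 36.0, 42.5], 0.48)]
scene shoebox []
scene ball_a [([393.5, 224.1, 14.5, 10.5], 0.62)]
scene dispenser [([315.7, 151.1, 75.5, 76.6], 0.6)]
{'K': array([[361.6260894 ,   0.        , 316.10938425],
       [  0.        , 361.6260894 , 197.25223025],
       [  0.        ,   0.        ,   1.        ]]), 'distortion': array([0.00928949, 0.        , 0.        , 0.        , 0.        ]), 'origin': array([ 1.00759128, -0.45575731,  1.28239245]), 'rotation': array([0.53393783, 0.21026953, 0.73058267])}
side paddle [([233.8, 191.3, 102.5, 33.6], 0.89)]
side gate [([233.6, 190.3, 102.5, 37.0], 0.74)]
side chute [([212.4, 172.9, 58.4, 63.3], 0.71)]
side shoebox [([227.5, 120.2, 99.1, 109.8], 0.77)]
side ball_a [([205.9, 229.0, 19.9, 15.4], 0.64), ([228.7, 208.1, 9.3, 13.9], 0.57), ([232.5, 202.6, 15.6, 8.3], 0.51)]
side dispenser [([225.7, 191.2, 108.0, 101.0], 0.8
[... 357 characters left out ...]
9717539])}
{'t': 0.7, 'joint_positions': array([ 1.17981146e+00,  3.26175346e-01, -1.92603705e-01,  1.05199012e+00,
       -2.78514439e-05,  1.43658241e+00]), 'joint_vel': array([-0.00033126, -0.00057241,  0.00120405,  0.00048332, -0.00032406,
        0.00075381]), 'effort': array([-9.53394119e-04, -4.43197954e+01,  2.62711805e+01,  8.21236990e-04,
       -3.58330972e-04,  2.49897212e-06]), 'tcp_pos': array([0.13969016, 0.53198566, 0.20999286]), 'tcp_rot': array([4.02223411e-01, 3.11570336e+00, 2.98355467e-05]), 'contact_force': array([-0.24406345,  0.0501346 , -0.76327618]), 'wrist_torque': array([-0.01228336, -0.03754693, -0.06594949]), 'grasp_force': 0.0, 'finger_gap': 0.9997096623138714}
```

View pics/scene0.png

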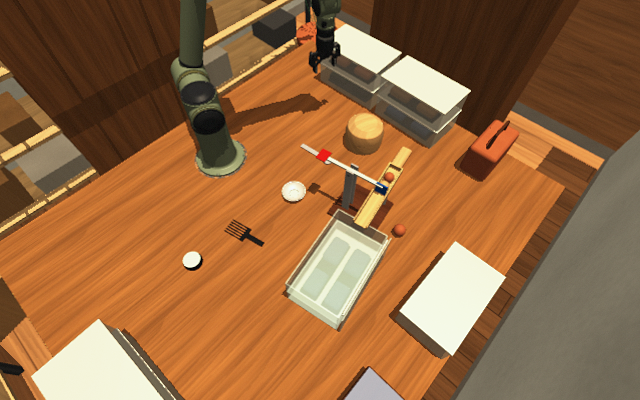

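View pics/side0.png

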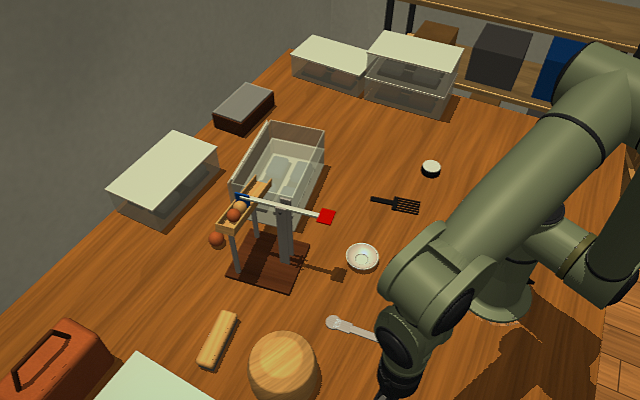

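The scene view shows the red paddle near (325,155) and the blue gate near (382,188). In the side view they are near (326,216) and (241,199). The hat form and the ring dish are near the paddle but low. Next I'll segment the red and blue parts and triangulate.

```bash
cat > h.py <<'E'
import numpy as np, cv2
from rig import camera_info
from scipy.spatial.transform import Rotation as R
def ray(c,uv):
    i=camera_info(c); p=cv2.undistortPoints(np.array([[uv]],float),i["K"],i["distortion"])[0,0]
    return i["origin"], R.from_rotvec(i["rotation"]).apply([p[0],-p[1],-1.])
def atz(c,uv,z):
    o,d=ray(c,uv); return o+d*(z-o[2])/d[2]
def tri(a,b):
    A=np.zeros((3,3));v=np.zeros(3);
    for o,d in(a,b):
        d=d/np.linalg.norm(d);P=np.eye(3)-np.outer(d,d);A+=P;v+=P@o
    return np.linalg.solve(A,v)
def blob(im,col,win):
    hsv=cv2.cvtColor(im,cv2.COLOR_RGB2HSV).astype(int);H,S,V=hsv[...,0],hsv[...,1],hsv[...,2]
    m=((H<4)|(H>176))&(S>200)&(V>120) if col=="r" else (H>100)&(H<130)&(S>120)&(V>40)
    k=np.zeros_like(m);x,y,w,h=win;k[y:y+h,x:x+w]=1;m&=k
    n,l,s,c=cv2.connectedComponentsWithStats(m.astype(np.uint8));j=1+s[1:,4].argmax();return c[j],s[j]
E
python3 - <<'E'
from h import *
I={c:cv2.imread(f"pics/{c}0.png")[:,:,::-1].copy() for c in("scene","side")}
W={"r":{"scene":(305,140,40,30),"side":(305,195,45,40)},"b":{"scene":(365,170,35,35),"side":(225,185,35,30)}}
P={}
for k in "rb":
    uv={c:blob(I[c],k,W[k][c]) for c in I}; print(k,uv)
    P[k]=tri(*[ray(c,uv[c][0]) for c in I]); print(P[k],[atz(c,uv[c][0],.252 if k=="r" else .235).round(4) for c in I])
d=(P["b"]-P["r"])[:2];print(np.linalg.norm(d),np.arctan2(d[1],d[0]))
E
```

```text
r {'scene': (array([323.1047619 , 154.82857143]), array([316, 149,  15,  13, 105], dtype=int32)), 'side': (array([325.72864322, 216.04522613]), array([317, 208,  18,  17, 199], dtype=int32))}
[0.46177316 0.16926777 0.25101656] [array([0.4607, 0.1678, 0.252 ]), array([0.4628, 0.1711, 0.252 ])]
b {'scene': (array([381.23880597, 188.74626866]), array([375, 182,  13,  13,  67], dtype=int32)), 'side': (array([242.03571429, 197.82142857]), array([235, 192,  15,  16,  84], dtype=int32))}
[0.7015798  0.20572907 0.23512423] [array([0.7005, 0.205 , 0.235 ]), array([0.7029, 0.2063, 0.235 ])]
0.24256267298666062 0.15088892648939647
```

```bash
cat >> h.py <<'E'
yaw=0.151; ux=np.array([np.cos(yaw),np.sin(yaw),0]); PC=np.array([.462,.1693,0])-.004*ux
def at(z): return list(PC[:2])+[z]
E
python3 - <<'E'
from h import *; from rig import *
command_gripper(0.0)
move_linear([.14,.532,.33],rate=.25)
q0=observe()["joint_positions"]
O=[np.pi*np.array([np.cos(a),np.sin(a),0]) for a in(yaw/2,np.pi/2+yaw/2)]
Q=[(ik(at(.32),o),o) for o in O];Q=[x for x in Q if x[0] is not None]
q,o=min(Q,key=lambda x:np.abs(x[0]-q0).max());print(q,o)
move_ptp(at(.32),o); move_linear(at(.275),rate=.15)
s=observe();print(s["t"],s["tcp_pos"],s["contact_force"],s["finger_gap"])
out=[]
for c in("scene","side"):
    im=capture(c); x,y,w,h=(270,105,160,120) if c=="scene" else (210,140,160,120)
    out.append(cv2.resize(im[y:y+h,x:x+w],None,fx=2.5,fy=2.5,interpolation=cv2.INTER_CUBIC))
cv2.imwrite("pics/above.png",np.hstack(out)[:,:,::-1])
E
```

```text
[ 0.20152535  0.15843782 -0.13277161  1.2795869   0.          0.05052535] [-0.23696497  3.13264297  0.        ]
4.3083 [0.45771825 0.16916207 0.27515001] [-0.0778227   0.75410413  1.14354803] -0.006410123530319152
```

View pics/above.png

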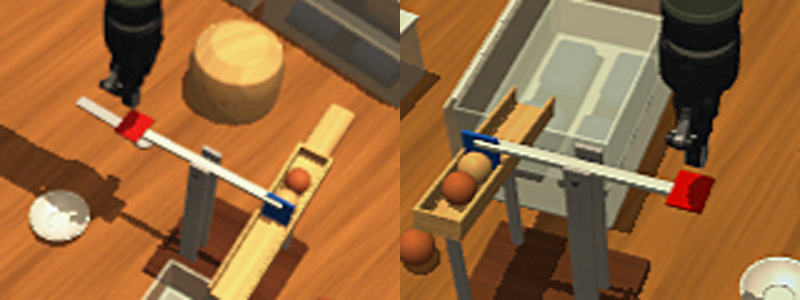

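The closed fingertips sit just above the red paddle in both views: tip at (130,103) over paddle (133,125) on the left, and tip (695,165) over paddle (690,190) on the right. Both balls are behind the gate, so I'll press now.

```bash
python3 - <<'E'
from h import *; from rig import *
move_linear(at(.256),rate=.08); print(observe()["contact_force"])
for z in(.235,.209):
    move_linear(at(z),rate=.08); s=observe();print(s["t"],s["tcp_pos"],s["contact_force"])
hold(2.0); print(observe()["contact_force"])
out=[]
for c in("scene","side"):
    im=capture(c); x,y,w,h=(270,145,160,120) if c=="scene" else (200,120,160,120)
    out.append(cv2.resize(im[y:y+h,x:x+w],None,fx=2.5,fy=2.5,interpolation=cv2.INTER_CUBIC))
    for q in("ball_a","ball_b"): print(c,q,[(np.round(d["extent"]),round(d["confidence"],2)) for d in look_for(c,q)])
cv2.imwrite("pics/press.png",np.hstack(out)[:,:,::-1])
E
```

```text
[0.19659744 0.15747438 0.9230121 ]
5.2 [0.45787233 0.16863246 0.23495481] [ 0.17409935 -0.37420884  0.09475289]
5.675 [0.45793375 0.1686906  0.20914002] [-0.68488238 -0.20983395 -0.1062175 ]
[ 0.25826695 -0.1707195   0.36446841]
scene ball_a [(array([396., 223.,  11.,  11.]), 0.7)]
scene ball_b [(array([396., 223.,  11.,  11.]), 0.7)]
side ball_a [(array([227., 209.,  14.,  12.]), 0.59), (array([232., 202.,  16.,  12.]), 0.58), (array([208., 230.,  18.,  14.]), 0.47)]
side ball_b [(array([227., 209.,  14.,  12.]), 0.59), (array([232., 202.,  16.,  12.]), 0.58), (array([208., 230.,  18.,  14.]), 0.47)]
```

View pics/press.png

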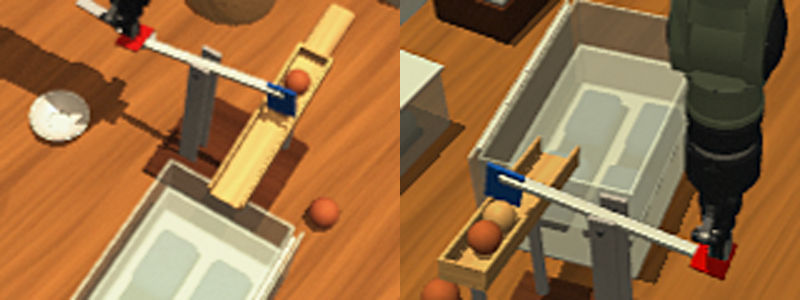

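The gate has lifted, but both balls are still behind it (scene ball at (298,80), side balls at (497,215) and (485,237) in the crop). I'll measure the rocker angle and then press deeper.

```bash
cat >> h.py <<'E'
from rig import capture,observe,look_for,move_linear,hold
def state(name=None):
    W={"r":{"scene":(305,140,40,45),"side":(305,195,45,60)},"b":{"scene":(365,160,35,45),"side":(225,170,35,45)}}
    I={c:capture(c) for c in("scene","side")}
    for k in "rb":
        try:
            uv={c:blob(I[c],k,W[k][c]) for c in I}; print(k,tri(*[ray(c,uv[c][0]) for c in I]).round(4),[u[1][4] for u in uv.values()])
        except Exception as e: print(k,e)
    if name:
        out=[]
        for c in I:
            x,y,w,h=(270,145,160,120) if c=="scene" else (200,120,160,120)
            out.append(cv2.resize(I[c][y:y+h,x:x+w],None,fx=2.5,fy=2.5,interpolation=cv2.INTER_CUBIC))
        cv2.imwrite(name,np.hstack(out)[:,:,::-1])
    s=observe();print(s["t"],s["tcp_pos"].round(4),s["contact_force"].round(2))
E
python3 - <<'E'
from h import *
state()
for z in(.204,.200):
    move_linear(at(z),rate=.04); hold(1.2); state("pics/p%d.png"%(z*1000))
E
```

```text
r [0.472  0.1753 0.2231] [np.int32(48), np.int32(54)]
b [0.7016 0.2089 0.2551] [np.int32(81), np.int32(145)]
8.075 [0.4581 0.1687 0.209 ] [-0.64 -0.26 -0.46]
r [0.4714 0.1745 0.2185] [np.int32(49), np.int32(58)]
b [0.7012 0.209  0.2598] [np.int32(77), np.int32(148)]
9.65 [0.458  0.1687 0.204 ] [ 0.38 -0.72  2.78]
r [0.4723 0.1752 0.215 ] [np.int32(49), np.int32(56)]
b [0.7003 0.2091 0.2634] [np.int32(72), np.int32(148)]
11.2 [0.4581 0.1687 0.2   ] [-0.05  0.52  0.16]
```

View pics/p200.png

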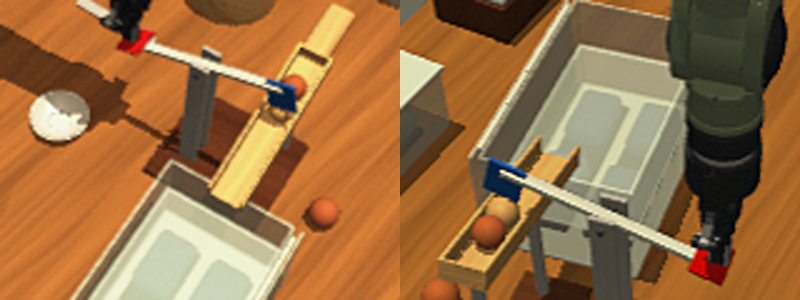

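The pale ball is just starting under the gate (scene crop (280,112)). The gate still rises with each step, so the stop hasn't been reached. I'll continue down in small steps with a force check.

```bash
python3 - <<'E'
from h import *
for z in(.196,.192,.188,.185):
    move_linear(at(z),rate=.04); f=observe()["contact_force"]; print(z,f.round(1))
    if np.linalg.norm(f)>12: break
hold(1.2); state("pics/deep.png")
E
```

```text
0.196 [ 0.3 -0.7  2.6]
0.192 [ 1.  -0.   3.7]
0.188 [1.2 0.  3.8]
0.185 [0.5 0.2 3.4]
r [0.4739 0.176  0.2011] [np.int32(54), np.int32(72)]
b [0.6976 0.208  0.2774] [np.int32(78), np.int32(152)]
13.5 [0.4579 0.1687 0.185 ] [-0.26 -0.6   3.29]
```

View pics/deep.png

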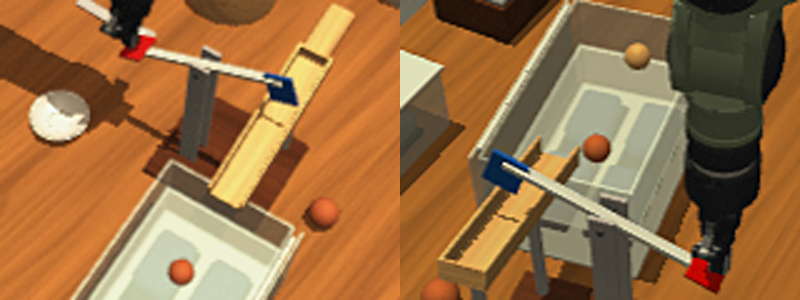

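Both balls are out of the chute and in the box (side crop: pale at (637,55), reddish at (596,148)), with the paddle still held. I'll let them settle, then release.

```bash
python3 - <<'E'
from h import *
hold(1.5); move_linear(at(.25),rate=.06); move_linear(at(.33),rate=.12); hold(.7); state()
I=[]
for c in("scene","side"):
    im=capture(c); x,y,w,h=(270,140,160,190) if c=="scene" else (200,110,160,190)
    I.append(cv2.resize(im[y:y+h,x:x+w],None,fx=2.5,fy=2.5))
cv2.imwrite("pics/end.png",np.hstack(I)[:,:,::-1])
E
```

```text
r [0.4641 0.1696 0.2508] [np.int32(96), np.int32(160)]
b [0.7004 0.2086 0.2305] [np.int32(66), np.int32(136)]
17.85 [0.458  0.1687 0.33  ] [-1.26 -0.   -0.11]
```

View pics/end.png

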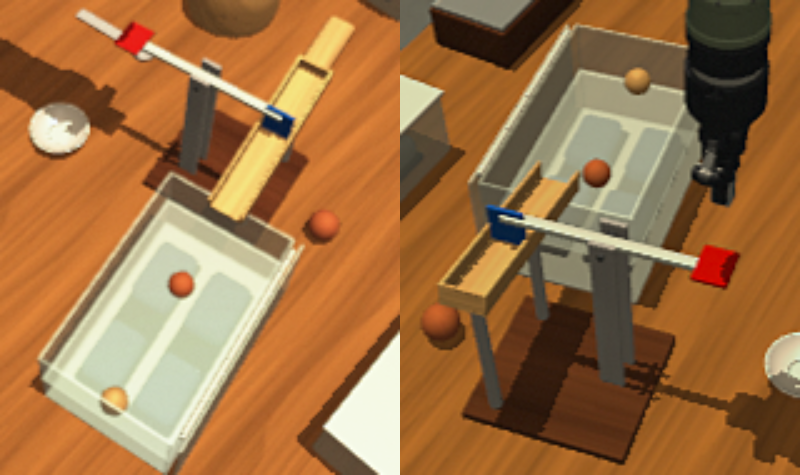

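The balls are at rest in the box (left crop: (180,284) and (114,400)). The rocker is level with the gate shut, and the gripper is clear.

```bash
python3 -c "
from rig import *
print(finish_job())"
```

```text
the job is handed in; nothing more can be done
None
```

Job handed in, result not reported back: both cedar balls lie in the open shoe box, the rocker is back level with the gate shut, and the arm is clear of everything.

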